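# Chock the display tin with a wedge and put the jar back

### The arm

A 7-joint arm with a two-finger parallel gripper is mounted at the origin on the work surface. World frame = base frame: x ahead of the robot, y to its left, z up, the work surface at z = 0. Lengths are in m, angles in rad, forces in N, time in s.
With the tool pointing down it reaches from about 0.4 to 0.85 m from the base axis. Payload 4.4 kg.
Tool frame: the origin (TCP) lies midway between the tips of the shut fingers; the grasp point (between the pads) lies 19 mm behind it; z points along the fingers, y is the line along which they close (so a half turn about z gives the same grasp; the last joint's range is limited). The gripper opens to 94 mm and grips with 3 to 60 N. Pads are 16 mm wide; open, the fingers measure 119 mm over their backs; the gripper's body (75 mm by 177 mm) begins 78 mm behind the grasp point.
Start: joints at [1.041, 0.628, 0.038, 1.517, -0.027, 0.996, -0.02], TCP at [0.291, -0.581, 0.205] pointing down, gripper open.
Joint ranges: [-3.06, 3.06], [-0.37, 2.12], [-1.25, 1.32], [0.18, 2.47], [-1.1, 4.24], [0.23, 1.98], [-2.94, 2.94]. Speed limits (rad/s): [2.57, 2.57, 3.14, 3.14, 3.14, 3.14, 3.14].

### API

Orientations are given as a 3x3 rotation matrix whose columns are the frame's x, y, z axes.
In Python, from cell import read_state, camera, finish_job, find_in, silhouettes gives the robot as it stands.
- The arm moves only by the tool send_rows, never from a script. Its arguments are lists of equal length, an entry for each row: "dp": the shift along the world's x, y, z in mm, a list of three; "rot": the turn, a rotation vector about the world's x, y, z in degrees, a list of three; "gripper": the closure in counts, from 0 (fully open) to 255 (shut). In form: {"dp": [[dx, dy, dz], ...], "rot": [[wx, wy, wz], ...], "gripper": [gripper, ...]}. A call has 1 to 5 rows; each row is the pose to reach, as a shift and turn from the pose commanded when the call began; what a row does not reach only later rows make up. A row lasts 1/10 s, in which the tool goes at most 50 mm and 8.59 degrees, less where a joint would pass 70% of its speed; a pose out of reach is approached as far as the arm can. A call with a gripper value outside its range is refused whole. The fingers move at their own pace and stop on an object; the grip force is fixed at half the most. Time passes only in rows, so rows that repeat a pose let the fingers close. It gives the time, the measured TCP pose, the force, the opening and the grip force at its end, in the units of the state.
- read_state(): the state, without advancing time (a new reading comes with each control period).
- camera(name): name is "scene" or "side" or "wrist"; returns a dict with "pixels" (480x640x3 uint8, red, green, blue), "fx", "fy", "cx", "cy" (pixels), "k1" (the pictures are not rectified: a ray, as slopes to the right and down, at radius r is drawn at 1 + k1 r^2 times it, then the intrinsics apply), "pose" (4x4, takes a point from camera to world coordinates). Camera axes: x right, y up, looking along -z (the intrinsics and any distortion apply to the point x, -y, -z); pixel columns grow to the right and rows downward; lengths in m; the calibration is good to about 2 mm. A picture is of the moment at which its call begins. There is no depth.
- finish_job(): hands the job in; it is judged then, once.
Trained networks look in the newest picture that a camera, given by its name, has taken for a name from the list of things; names that differ only in an ending like _2 or _b are one class to them, and where a whole thing is asked for, a point or a joint stands for the part that bears it (a point fixed in the world has none). Each returns a list of dicts, best first, with "conf" (0 to 1); they miss things now and then, are a little off and sometimes report something else, mostly with a low value. They report only what shows in the picture. A call takes as long as a camera call. They do not tell look-alikes from the thing itself.
- find_in(camera, query): "uv" ([column, row] in pixels, amid what is visible of it).
- silhouettes(camera, query): "region" (480x640 bool, what is visible of it) and "uv" ([column, row] in pixels, amid what is visible of it).
The state is a dict: "clock": time; "joint_pos": joint angles; "qvel": joint speeds; "joint_torque": joint torques, N m; "position": TCP position; "tool_rot": TCP orientation; "ft_force": force on the tool from outside, world axes, zero at the start; "wrist_torque": the same for the moment, N m; "opening": opening from 0.0 (shut) to 1.0 (fully open); "grasp_force": force on a finger pad.
Only numpy, scipy, OpenCV 4.12 (cv2) and the standard library are available. Lean on these libraries where they do the work, as an engineer would, in place of code of your own. Each camera call takes 0.05 s, during which the arm holds its last target. There are 200 camera calls.

### The job

The long round tin on the sloping display plank is only kept from rolling off by a jam jar. Slide the wooden wedge, thin end first, under the tin's low side near its middle and press it in firmly but gently (the tin dents) until the tin sits tight and square against both pegs, leave the wedge there, and only then take the jar away and stand it back upright in the empty place on the round slab, without disturbing the other things.

Things in the scene. Friction and masses are not known exactly. Their poses are not given: they have to be found in the camera images.
- board: Dark wooden display plank, fixed, 300 x 240 mm. Origin mid top face, 52 mm over the table; x runs down the 8 degree slope, y across, z square to it. Uphill of the tin it carries a 10 mm high rail with two pegs, 18 mm thick, 64 mm tall, at y = -70 and +70 mm. The rail is clamped anywhere along its slots: the pegs' axes lie 75 to 95 mm uphill of the origin, a place that is not measured, so feel for it.
- tin_center (a point): Round biscuit tin, sheet metal, 72 mm diameter, 190 mm long, 0.45 kg, lying across the plank; its y axis is its axis, along plank y. The point is mid-axis, 36 mm over the plank. It starts against the jar, 4 to 28 mm short of the pegs, and rolls off if nothing stops it. Rolling it up takes 1 to 4 N; then the push rises steeply: 8 to 10 N along the plank nips it tight; over 16 N dents it.
- wedge_center (a point): Plain pale wooden wedge, 96 x 38 mm, 90 g, on its base in the tray. Thin end along its -x: 2 mm thick, rising over 44 mm to 36 mm, then a level block 52 x 38 x 36 mm to grip by its sides (y). The point is this block's centre, 18 mm over the base; the thin end is 70 mm from it. Within 35 mm of the tin's middle it seats the tin on both pegs. Pressed in, it stays by friction when let go.
- jar_center (a point): The jam jar that stands on the plank against the tin's low side, near the tin's +y end (plank y about +50 to +80 mm): amber glass, brass-coloured lid, 52 mm diameter (lid 48 mm, top 21 mm), 84 mm tall, 0.33 kg. The point is its centre, half-way up (42 mm over its base); z is its axis.
- stand_gap (a point): Empty place for the jar on the round wooden slab (220 mm diameter, top 26 mm over the table, fixed): the point is on the slab's top, 60 mm from the slab's middle along the slab's own -x. The two other jars are at the same radius, a third of a turn to either side (107 mm from here). The slab stands left or right of the plank.
- jar_b: Another jam jar of the same kind, standing on the round slab; origin under its base. To be left alone.
- jar_c: Another jam jar of the same kind, standing on the round slab; origin under its base. To be left alone.
- tray: Shallow dark wooden tray, fixed, 240 mm (x) by 230 mm (y), rim 22 mm high, floor 6 mm over the table, left or right of the plank; origin under its middle. The wedge, a block and a cube lie in it.
- block: Plain pale wooden block, 90 x 44 x 36 mm, rectangular all over, lying in the tray; origin under its base. To be left alone.
- cube: Small wooden cube, 40 mm, in the tray; origin under its base. To be left alone.
There are look-alikes about, which are no part of the job. Leave any red look-alike of the part that bears wedge_center alone.

How it is judged:
By the outcome, as a careful person would: the job done as asked, in the order asked, and still so for the second after the job is handed in, with the robot touching nothing.
It also fails if it takes over 72 s, if anything falls off the work surface, if the arm or the gripper's body presses on something with over 40 N, if the wrist force passes 120 N, or if a joint passes its speed limit or range.

## Working session

There is one attempt and no reset: what is moved stays moved. The work goes in short steps, Python scripts to look and compute and a tool call to move; the robot and the scene stay as the last step left them, time stands still between calls to the robot, and variables do not carry over. Pictures are saved under pics/ and viewed, at most 10 in all, crops included, and the job is handed in when it is done.

Besides the shell and the picture viewer there is one more tool, called by a JSON object that holds its "name" and its "arguments", one argument or row to a line. send_rows: Moves the arm, as the interface text tells. Its arguments: {"type":"object","properties":{"dp":{"type":"array"},"rot":{"type":"array"},"gripper":{"type":"array"}},"required":["dp","rot","gripper"]}

```bash
mkdir -p pics; ls
cat > h.py <<'E'
import numpy as np, cv2
from cell import *
def ray(c,uv):
    K=np.array([[c['fx'],0,c['cx']],[0,c['fy'],c['cy']],[0,0,1.]])
    p=cv2.undistortPoints(np.array([[uv]],float),K,np.array([c['k1'],0,0,0.]))[0,0]
    P=np.array(c['pose']); d=P[:3,:3]@np.array([p[0],-p[1],-1]); return P[:3,3],d/np.linalg.norm(d)
def proj(c,X):
    P=np.array(c['pose']); q=P[:3,:3].T@(np.array(X)-P[:3,3]); a=np.array([q[0],-q[1]])/-q[2]
    a=a*(1+c['k1']*(a@a)); return np.array([c['fx']*a[0]+c['cx'],c['fy']*a[1]+c['cy']])
def onz(c,uv,z):
    o,d=ray(c,uv); return o+d*(z-o[2])/d[2]
def tri(l):
    A=0;b=0
    for o,d in l:
        M=np.eye(3)-np.outer(d,d); A=A+M; b=b+M@o
    X=np.linalg.solve(A,b); return X,[np.linalg.norm((np.eye(3)-np.outer(d,d))@(X-o)) for o,d in l]
def save(c,n): cv2.imwrite('pics/'+n,c['pixels'][:,:,::-1])
E
python3 - <<'E'
from h import *
s=read_state(); print(s['clock'],s['position'],s['tool_rot'],s['ft_force'],s['opening'])
for n in ['scene','side','wrist']:
    c=camera(n); save(c,n+'0.png'); print(n,np.round(c['pose'],3).tolist(),c['fx'],c['k1'])
    for q in ['board','tin_center','wedge_center','jar_center','stand_gap','jar_b','tray','block','cube']:
        print(q,[(np.round(r['uv']).tolist(),round(r['conf'],2)) for r in find_in(n,q)])
a=cv2.imread('pics/scene0.png');b=cv2.imread('pics/side0.png')
E
```

```text
pics
0.0 [ 0.2904979  -0.58073396  0.20458009] [[ 8.94369736e-01  4.47327677e-01 -8.51388546e-04]
 [ 4.47328486e-01 -8.94368209e-01  1.65265433e-03]
 [-2.21768295e-05 -1.85893436e-03 -9.99998272e-01]] [0.2529296 0.5490523 0.7379778] 1.0006849264469357
scene [[-0.108, -0.691, 0.714, 1.563], [0.994, -0.085, 0.068, 0.189], [0.013, 0.717, 0.696, 1.176], [0.0, 0.0, 0.0, 1.0]] 548.1278858803106 -0.07150734850525296
board [([281.0, 294.0], 0.64)]
tin_center [([388.0, 293.0], 0.59), ([281.0, 258.0], 0.55)]
wedge_center [([492.0, 293.0], 0.82), ([468.0, 251.0], 0.65), ([425.0, 301.0], 0.61)]
jar_center []
stand_gap [([174.0, 276.0], 0.56), ([424.0, 301.0], 0.44)]
jar_b [([181.0, 271.0], 0.72), ([152.0, 258.0], 0.56)]
tray [([411.0, 296.0], 0.81)]
block [([389.0, 290.0], 0.61)]
cube [([390.0, 262.0], 0.78), ([184.0, 269.0], 0.16)]
side [[-0.981, 0.102, -0.164, 0.251], [-0.193, -0.565, 0.802, 1.165], [-0.011, 0.819, 0.574, 0.832], [0.0, 0.0, 0.0, 1.0]] 522.7913215943674 -0.11439045416188291
board [([312.0, 241.0], 0.7)]
tin_center [([303.0, 213.0], 0.57)]
wedge_center [([257.0, 334.0], 0.91), ([342.0, 403.0], 0.89), ([249.0, 406.0], 0.87)]
jar_center [([277.0, 224.0], 0.89)]
stand_gap [([340.0, 179.0], 0.69)]
jar_b [([316.0, 168.0], 0.73), ([328.0, 160.0], 0.64), ([314.0, 237.0], 0.43)]
tray [([323.0, 302.0], 0.56)]
block [([278.0, 302.0], 0.82)]
cube [([321.0, 303.0], 0.97)]
wrist [[0.446, 0.868, 0.22, 0.353], [-0.895, 0.433, 0.108, -0.548], [-0.001, -0.245, 0.969, 0.385], [0.0, 0.0, 0.0, 1.0]] 364.1373816664901 -0.010916224440518893
board []
tin_center []
wedge_center []
jar_center []
stand_gap []
jar_b []
tray []
block []
cube []
```

View pics/scene0.png

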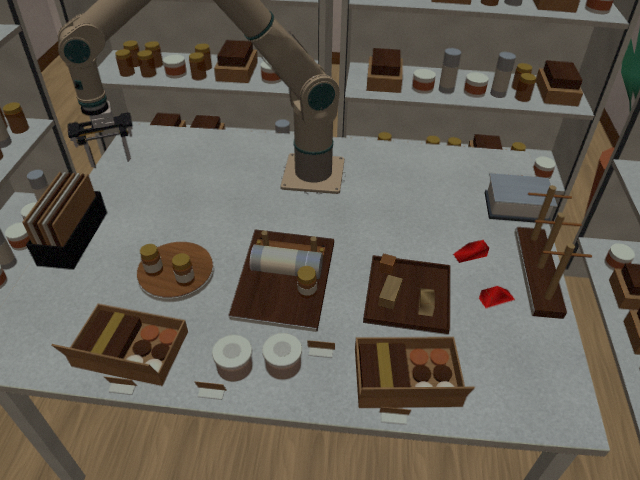

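View pics/side0.png

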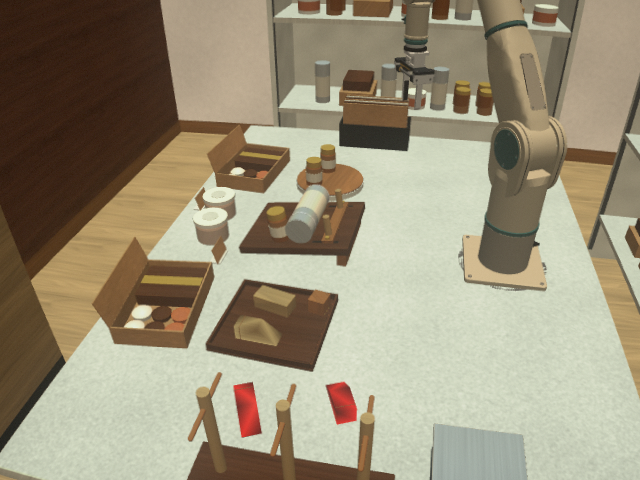

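The scene picture shows the plank at about (285,280), with the tin at (287,261) and the jar against it at (307,281). The slab is at (175,270), and the tray at (408,293) holds the cube and two pale pieces. The side picture agrees.

Wedge candidates in the scene picture:
- **Pale piece (427,302):** side view (257,333), with a sloping profile.
- **Pale piece (391,291):** side view (275,300), which looks like the rectangular block.
- **Red pieces (470,251) and (497,296):** these are look-alikes, so I leave them alone.

I'll confirm with an enlarged crop.

Run:
```python
from h import *
cs=camera('scene'); cd=camera('side')
a=cs['pixels'][250:335,225:460]; b=cd['pixels'][170:370,205:375]
a=cv2.resize(a,None,fx=3.3,fy=3.3,interpolation=3)[:, :780]; b=cv2.resize(b[105:],None,fx=3,fy=3,interpolation=3)
h=max(a.shape[1],b.shape[1]); im=np.vstack([np.pad(x,((0,0),(0,h-x.shape[1]),(0,0))) for x in(a,b)])[:600]
cv2.imwrite('pics/crop1.png',im[:,:,::-1]); print(im.shape)
def T(p,q): return tri([ray(cs,p),ray(cd,q)])
for n,p,q in [('wedge',(427,302),(257,331)),('block',(391,291),(275,300)),('cube',(388,261),(321,303)),('jarlid',(307,273),(277,213)),('jb',(183,262),(314,162)),('jc',(150,251),(328,149))]:
    X,e=T(p,q); print(n,X.round(3),np.round(e,3))
for q in ['board','tray','tin_center','wedge_center','stand_gap','jar_center']:
  for n,c in(('scene',cs),('side',cd)):
    for r in silhouettes(n,q)[:3]:
        m=r['region'].astype(np.uint8)
        cnt=max(cv2.findContours(m,0,1)[0],key=cv2.contourArea)
        print(q,n,round(r['conf'],2),np.round(r['uv']),m.sum(),cv2.boxPoints(cv2.minAreaRect(cnt)).round().tolist())
```

```text
(565, 776, 3)
wedge [0.564 0.383 0.016] [0.004 0.004]
block [0.547 0.284 0.027] [0.002 0.002]
cube [0.438 0.275 0.029] [0.001 0.001]
jarlid [0.597 0.057 0.122] [0. 0.]
jb [ 0.574 -0.288  0.101] [0.003 0.003]
jc [ 0.548 -0.39   0.103] [0.002 0.002]
board scene 0.56 [278. 294.] 5350 [[227.0, 319.0], [244.0, 222.0], [335.0, 239.0], [318.0, 336.0]]
board side 0.85 [316. 240.] 3163 [[238.0, 253.0], [246.0, 188.0], [366.0, 202.0], [358.0, 267.0]]
tray scene 0.7 [413. 295.] 4385 [[362.0, 324.0], [371.0, 255.0], [457.0, 265.0], [448.0, 335.0]]
tray side 0.63 [279. 328.] 6126 [[202.0, 351.0], [217.0, 271.0], [339.0, 294.0], [324.0, 374.0]]
tin_center scene 0.56 [283. 258.] 1668 [[248.0, 270.0], [251.0, 244.0], [322.0, 252.0], [319.0, 278.0]]
tin_center side 0.65 [256. 333.] 988 [[232.0, 337.0], [236.0, 313.0], [283.0, 322.0], [279.0, 346.0]]
tin_center side 0.58 [305. 211.] 1556 [[281.0, 234.0], [309.0, 178.0], [334.0, 191.0], [306.0, 246.0]]
wedge_center scene 0.77 [491. 294.] 522 [[477.0, 291.0], [509.0, 282.0], [514.0, 301.0], [482.0, 309.0]]
wedge_center scene 0.73 [469. 250.] 518 [[452.0
[... 183 characters left out ...]
6 [250. 409.] 1017 [[233.0, 385.0], [253.0, 382.0], [261.0, 434.0], [241.0, 437.0]]
wedge_center side 0.89 [344. 404.] 898 [[325.0, 385.0], [348.0, 379.0], [359.0, 418.0], [336.0, 425.0]]
wedge_center side 0.69 [253. 332.] 1015 [[231.0, 336.0], [237.0, 312.0], [283.0, 324.0], [277.0, 348.0]]
stand_gap scene 0.6 [174. 275.] 2713 [[137.0, 242.0], [213.0, 242.0], [213.0, 302.0], [137.0, 302.0]]
stand_gap side 0.9 [343. 181.] 1186 [[317.0, 176.0], [350.0, 156.0], [368.0, 187.0], [334.0, 206.0]]
jar_center scene 0.96 [308. 280.] 552 [[297.0, 266.0], [316.0, 266.0], [316.0, 297.0], [297.0, 297.0]]
jar_center side 0.73 [277. 224.] 605 [[265.0, 208.0], [284.0, 205.0], [291.0, 241.0], [272.0, 245.0]]
```

View pics/crop1.png

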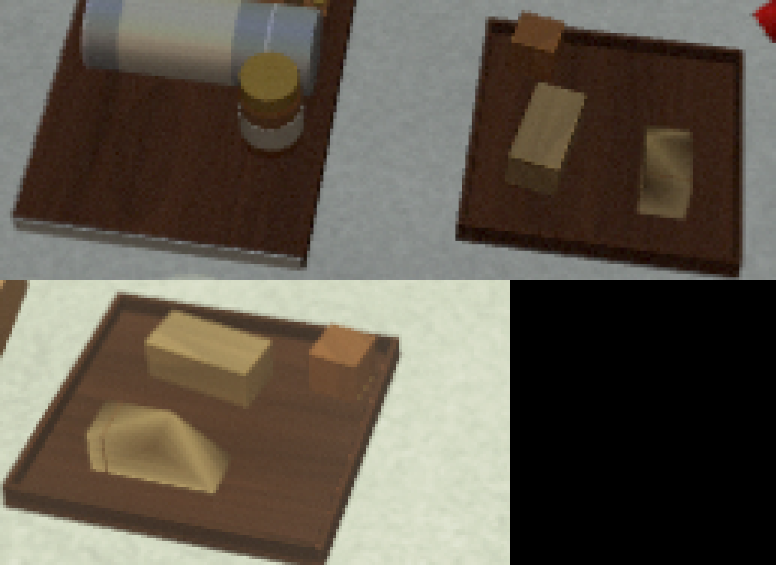

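The crop shows that the piece at scene (427,302) has a thin, sloping end facing the robot, so it is the wooden wedge. The piece at (391,291) is the rectangular block. I'm starting to move, looking over the slab and plank on the way.

{"name": "send_rows", "arguments": {
  "dp": [
    [24,40,15],
    [48,80,30],
    [72,120,45],
    [96,160,60],
    [120,200,75]
  ],
  "rot": [
    [0,0,-5],
    [0,0,-11],
    [0,0,-16],
    [0,0,-22],
    [0,0,-27]
  ],
  "gripper": [0,0,0,0,0]
}}

```text
clock: 2.7
position: [0.4116, -0.3796, 0.2812]
tool_rot: [[1.0, -0.012, 0.0], [-0.012, -1.0, -0.0], [0.0, 0.0, -1.0]]
ft_force: [0.1, -0.1, 1.6]
opening: 1.006
grasp_force: 0.0
```

Run:
```python
from h import *
s=read_state(); print(s['clock'],s['position'],s['tool_rot'].round(3) if hasattr(s['tool_rot'],'round') else s['tool_rot'])
c=camera('wrist'); save(c,'w1.png'); print(np.round(c['pose'],3).tolist())
import pickle; pickle.dump(c,open('w1.pkl','wb'))
for q in ['jar_b','stand_gap','board']:
    for r in silhouettes('wrist',q):
        m=r['region'].astype(np.uint8); print(q,round(r['conf'],2),np.round(r['uv']),m.sum(),cv2.boundingRect(m))
cs=camera('scene')
for uv,z in [((229.5,315),.031),((317,329),.031),((244,233),.073),((335,239),.073)]: print(onz(cs,uv,z).round(3))
print('slab',onz(cs,(175,269),.026).round(3))
```

```text
2.7 [ 0.41160948 -0.37960045  0.28120817] [[ 1.    -0.012  0.   ]
 [-0.012 -1.    -0.   ]
 [ 0.     0.    -1.   ]]
[[-0.013, 0.969, 0.245, 0.482], [-1.0, -0.012, -0.004, -0.379], [-0.001, -0.246, 0.969, 0.46], [0.0, 0.0, 0.0, 1.0]]
jar_b 0.95 [335.  76.] 2916 (308, 45, 54, 67)
jar_b 0.93 [230.  52.] 3664 (194, 14, 71, 74)
stand_gap 0.92 [283. 114.] 25488 (186, 0, 195, 203)
board 0.9 [ 65. 113.] 18030 (0, 0, 113, 238)
[ 0.688 -0.138  0.031]
[0.706 0.097 0.031]
[ 0.415 -0.154  0.073]
[0.408 0.115 0.073]
slab [ 0.539 -0.334  0.026]
```

View pics/w1.png

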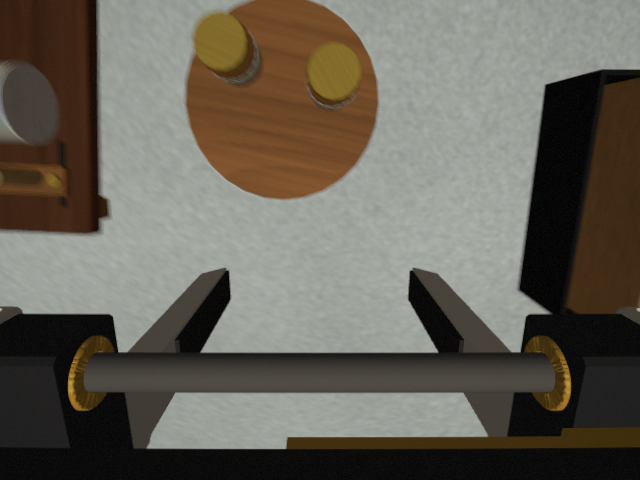

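The wrist picture shows the slab centred at about (283,98), with jar lids at (222,42) and (334,72). The empty place is at the bottom right, nearest the robot, and the plank edge is at column 97. Next I move over the plank.

{"name": "send_rows", "arguments": {
  "dp": [
    [0,49,2],
    [5,97,4],
    [5,145,6],
    [10,193,8],
    [10,240,10]
  ],
  "rot": [
    [0,0,0],
    [0,0,0],
    [0,0,0],
    [0,0,0],
    [0,0,0]
  ],
  "gripper": [0,0,0,0,0]
}}

```text
clock: 3.45
position: [0.4204, -0.1414, 0.2902]
tool_rot: [[1.0, -0.011, -0.0], [-0.011, -1.0, -0.0], [-0.0, 0.0, -1.0]]
ft_force: [1.4, 0.9, 0.2]
opening: 0.999
grasp_force: 0.0
```

{"name": "send_rows", "arguments": {
  "dp": [
    [-5,40,3],
    [-10,80,6],
    [-20,120,10],
    [-20,120,10]
  ],
  "rot": [
    [0,0,0],
    [0,0,0],
    [0,0,0],
    [0,0,0]
  ],
  "gripper": [0,0,0,0]
}}

```text
clock: 3.85
position: [0.3999, -0.0182, 0.3006]
tool_rot: [[1.0, -0.002, -0.001], [-0.002, -1.0, 0.002], [-0.001, -0.002, -1.0]]
ft_force: [0.8, -0.9, 0.6]
opening: 1.0
grasp_force: 0.0
```

Run:
```python
from h import *
import pickle
from scipy.optimize import least_squares
s=read_state(); print(s['clock'],s['position'])
c=camera('wrist'); save(c,'w2.png'); pickle.dump(c,open('w2.pkl','wb'))
for q in ['jar_center','board','tin_center','wedge_center','block']:
    for r in silhouettes('wrist',q):
        m=r['region'].astype(np.uint8); print(q,round(r['conf'],2),np.round(r['uv']),m.sum(),cv2.boundingRect(m))
w=pickle.load(open('w1.pkl','rb')); hsv=cv2.cvtColor(w['pixels'],cv2.COLOR_RGB2HSV)
# slab rim: fit circle from picked rim pixels
P=np.array([onz(w,u,.026)[:2] for u in [(187,98),(379,98),(283,199),(210,165),(355,167),(372,60)]])
f=least_squares(lambda p:np.hypot(*(P-p[:2]).T)-p[2],[.54,-.33,.11]); print('slab',f.x,np.abs(f.fun).max())
b=onz(w,(222,42),.110); d=onz(w,(334,72),.110); print('lids',b,d,np.linalg.norm(b-d))
for l in (b,d): print(np.hypot(*(l[:2]-f.x[:2])))
print('gap from lids', 3*f.x[:2]-b[:2]-d[:2])
```

```text
3.85 [ 0.39985573 -0.01821955  0.30055309]
jar_center 0.65 [240.  19.] 2441 (208, 0, 68, 45)
board 0.61 [334. 138.] 23349 (208, 0, 226, 220)
tin_center 0.96 [314.  84.] 16386 (206, 41, 212, 90)
wedge_center 0.7 [ 2. 91.] 460 (0, 45, 11, 73)
wedge_center 0.48 [ 61. 121.] 18231 (0, 0, 135, 201)
block 0.85 [62. 80.] 4627 (33, 33, 62, 92)
block 0.37 [312.  85.] 16073 (207, 41, 210, 90)
slab [ 0.52713043 -0.33800052  0.10874014] 0.001496105432798836
lids [ 0.570494   -0.29451551  0.11      ] [ 0.5446134  -0.39265773  0.11      ] 0.1014972997840141
0.061411280850908405
0.05738523936980429
gap from lids [ 0.46628389 -0.32682831]
```

View pics/w2.png

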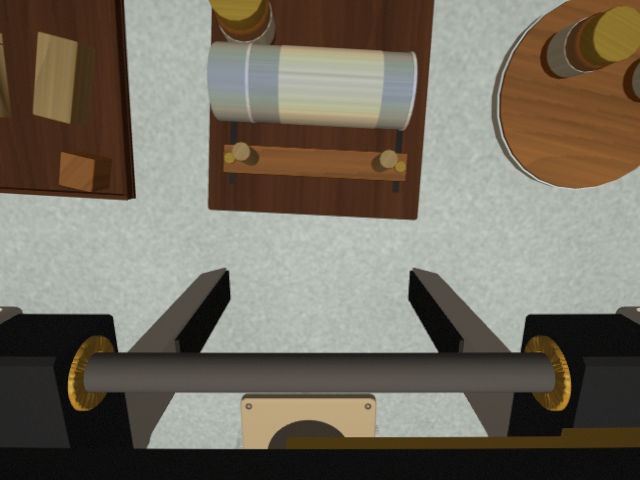

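The picture over the plank shows its uphill corners at (209,209) and (416,219). The pegs are at (242,151) and (388,159), the tin at (314,85), and the jar is partly in view at (240,18). Next I move over the tray.

{"name": "send_rows", "arguments": {
  "dp": [
    [5,49,-2],
    [10,97,-5],
    [15,145,-10],
    [20,193,-15],
    [25,240,-20]
  ],
  "rot": [
    [0,0,0],
    [0,0,0],
    [0,0,0],
    [0,0,0],
    [0,0,0]
  ],
  "gripper": [0,0,0,0,0]
}}

```text
clock: 4.65
position: [0.4267, 0.2194, 0.2801]
tool_rot: [[1.0, -0.01, 0.0], [-0.01, -1.0, -0.0], [0.0, 0.0, -1.0]]
ft_force: [1.5, -0.5, 0.7]
opening: 1.002
grasp_force: 0.0
```

{"name": "send_rows", "arguments": {
  "dp": [
    [10,45,-15],
    [20,90,-30],
    [30,135,-45],
    [30,135,-45]
  ],
  "rot": [
    [0,0,0],
    [0,0,0],
    [0,0,0],
    [0,0,0]
  ],
  "gripper": [60,60,60,60]
}}

```text
clock: 5.05
position: [0.4551, 0.3588, 0.2321]
tool_rot: [[1.0, -0.002, -0.004], [-0.002, -1.0, 0.001], [-0.004, -0.001, -1.0]]
ft_force: [-1.6, 0.1, 0.0]
opening: 0.769
grasp_force: 0.0
```

Run:
```python
from h import *
import pickle
from scipy.optimize import least_squares
s=read_state(); print(s['clock'],s['position'],s['opening'])
c=camera('wrist'); save(c,'w3.png'); pickle.dump(c,open('w3.pkl','wb'))
for q in ['wedge_center','block','tray']:
    for r in silhouettes('wrist',q):
        m=r['region'].astype(np.uint8); cnt=max(cv2.findContours(m,0,1)[0],key=cv2.contourArea)
        print(q,round(r['conf'],2),np.round(r['uv']),m.sum(),cv2.boxPoints(cv2.minAreaRect(cnt)).round().tolist())
w=pickle.load(open('w2.pkl','rb')); cs=camera('scene')
def M(p):
    t=np.radians(8); z=p[2]; Rz=np.array([[np.cos(z),-np.sin(z),0],[np.sin(z),np.cos(z),0],[0,0,1]])
    Ry=np.array([[np.cos(t),0,np.sin(t)],[0,1,0],[-np.sin(t),0,np.cos(t)]]); return Rz@Ry,np.array([p[0],p[1],.052])
obs=[(w,(209,209),(-.15,.12)),(w,(416,219),(-.15,-.12)),(cs,(229.5,315),(.15,-.12)),(cs,(317,329),(.15,.12))]
def res(p):
    R,o=M(p); return np.concatenate([(proj(k,o+R@[a,b,0])-u)*(1 if k is w else 1.6) for k,u,(a,b) in obs])
f=least_squares(res,[.56,-.02,0]); print('board',f.x,f.fun.round(1))
R,o=M(f.x)
for u in [(242,151),(388,159)]:
    q=ray(w,u); L=R.T@(q[0]-o); D=R.T@q[1]; print('peg',(L+D*(.064-L[2])/D[2]).round(4))
# tin: top/bottom rows of silhouette -> in board coords, two tangents
for u1,u2 in [((260,43),(260,124)),((350,47),(350,129))]:
    A=[]
    for u in(u1,u2):
        q=ray(w,u);L=R.T@(q[0]-o);D=R.T@q[1]; n=np.array([D[2],0,-D[0]]); n/=np.linalg.norm(n); A.append((n,n@L))
    best=[]
    for s1 in(1,-1):
        x=[(d+ (-n[2]*.036) + s*.036)/n[0] for (n,d),s in zip(A,(s1,-s1))]; best.append(np.round(x,4))
    print('tin x (two edges)',best)
for u in[(208,85),(417,93)]:
    q=ray(w,u);L=R.T@(q[0]-o);D=R.T@q[1]; print('tin end y',(L+D*(.036-L[2])/D[2]).round(4))
cd=camera('side')
X,e=tri([ray(cs,(307,273)),ray(cd,(277,213))]); print('jar top in board',(R.T@(X-o)).round(4),e)
```

```text
5.05 [0.45506282 0.35880753 0.23210819] 0.7686970798111661
wedge_center 0.95 [296. 110.] 4012 [[271.0, 161.0], [277.0, 58.0], [317.0, 60.0], [311.0, 164.0]]
wedge_center 0.89 [115. 149.] 3692 [[63.0, 147.0], [139.0, 108.0], [160.0, 150.0], [85.0, 189.0]]
wedge_center 0.89 [178. 302.] 2465 [[126.0, 304.0], [214.0, 267.0], [229.0, 302.0], [142.0, 340.0]]
block 0.87 [396. 121.] 4672 [[359.0, 163.0], [387.0, 68.0], [434.0, 82.0], [406.0, 177.0]]
tray 0.6 [336. 126.] 43113 [[219.0, 245.0], [233.0, 3.0], [471.0, 17.0], [457.0, 259.0]]
board [ 0.54346516 -0.01514254 -0.04829551] [-2.7 -0.9  1.7 -1.5 -2.1 -1.2  1.  -4.1]
peg [-0.0921  0.0676  0.064 ]
peg [-0.0934 -0.0702  0.064 ]
tin x (two edges) [array([-0.0221, -0.0248]), array([ 0.0553, -0.098 ])]
tin x (two edges) [array([-0.0218, -0.0256]), array([ 0.0556, -0.0988])]
tin end y [-0.0257  0.1089  0.036 ]
tin end y [-0.024  -0.1003  0.036 ]
jar top in board [0.0397 0.0749 0.0768] [np.float64(0.0001661715191040872), np.float64(0.00016617151910405345)]
```

View pics/w3.png

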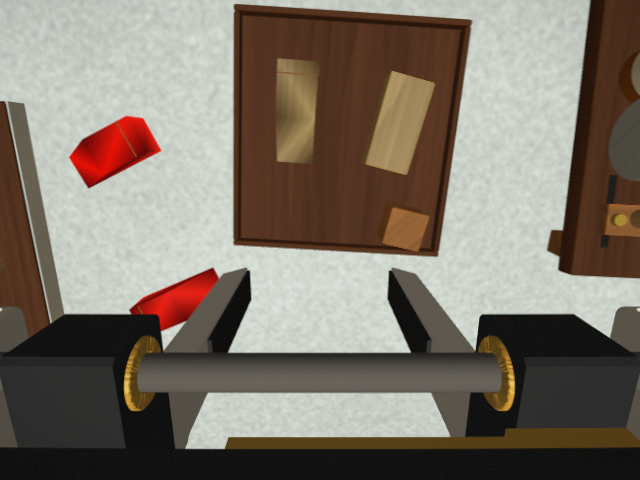

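The picture over the tray shows the wedge at (296,110), with its thin end at row 163 facing the robot. The block is at (398,122), the cube at (406,229), and the red look-alikes at (115,149) and (178,302). Now I compute the wedge pose.

Run:
```python
from h import *
import pickle
c=pickle.load(open('w3.pkl','rb'))
t1,t2=onz(c,(276,162),.007),onz(c,(314,164),.007); f1,f2=onz(c,(277,58),.042),onz(c,(318,60),.042)
print(t1.round(4),t2.round(4),f1.round(4),f2.round(4)); t=(t1+t2)/2; f=(f1+f2)/2
a=(f-t)[:2]; print('len',np.hypot(*a),'yaw',np.degrees(np.arctan2(a[1],a[0])),'width',np.linalg.norm(t1-t2),np.linalg.norm(f1-f2))
u=a/np.hypot(*a); print('centre',t[:2]+.070*u, f[:2]-.026*u)
cs=camera('scene');cd=camera('side')
print('far end top tri',tri([ray(c,(297,59)),ray(cd,(236.5,316))]), 'tip', tri([ray(c,(295,163)),ray(cs,(426,290))]))
print('tray rim',[onz(c,p,.022).round(3) for p in [(235,244),(235,6),(470,20)]])
```

```text
[0.5063 0.4079 0.007 ] [0.504  0.3666 0.007 ] [0.6031 0.3998 0.042 ] [0.6012 0.3616 0.042 ]
len 0.097194865889923 yaw -3.8813941234359297 width 0.04142413204118536 0.03822013708565811
centre [0.57497747 0.38251142] [0.5761696  0.38243054]
far end top tri (array([0.60188621, 0.3809742 , 0.05550136]), [np.float64(0.002585361667959237), np.float64(0.0025853616679592877)]) tip (array([ 0.50446703,  0.38810448, -0.00605443]), [np.float64(3.54519946111501e-05), np.float64(3.545199461110972e-05)])
tray rim [array([0.418, 0.455, 0.022]), array([0.653, 0.441, 0.022]), array([0.64 , 0.216, 0.022])]
```

{"name": "send_rows", "arguments": {
  "dp": [
    [40,8,-30],
    [80,16,-60],
    [110,22,-95],
    [120,24,-115],
    [120,24,-115]
  ],
  "rot": [
    [0,0,-1],
    [0,0,-2],
    [0,0,-3.4],
    [0,0,-3.4],
    [0,0,-3.4]
  ],
  "gripper": [60,60,60,60,60]
}}

```text
clock: 5.95
position: [0.5757, 0.375, 0.117]
tool_rot: [[0.998, -0.069, -0.004], [-0.069, -0.998, -0.004], [-0.004, 0.004, -1.0]]
ft_force: [-1.2, 0.0, 0.4]
opening: 0.766
grasp_force: 0.0
```

Run:
```python
from h import *
import pickle
s=read_state(); print(s['clock'],s['position'],s['tool_rot'].round(3))
c=camera('wrist'); save(c,'w4.png'); pickle.dump(c,open('w4.pkl','wb'))
for r in silhouettes('wrist','wedge_center'):
        m=r['region'].astype(np.uint8); cnt=max(cv2.findContours(m,0,1)[0],key=cv2.contourArea)
        print(round(r['conf'],2),np.round(r['uv']),m.sum(),cv2.boxPoints(cv2.minAreaRect(cnt)).round().tolist())
print(proj(c,[.5755,.3825,.042]))
```

```text
5.95 [0.5756647  0.37499083 0.11698438] [[ 0.998 -0.069 -0.004]
 [-0.069 -0.998 -0.004]
 [-0.004  0.004 -1.   ]]
0.98 [ 99. 304.] 2644 [[29.0, 315.0], [124.0, 267.0], [145.0, 308.0], [49.0, 356.0]]
0.66 [310. 255.] 5709 [[282.0, 202.0], [336.0, 202.0], [336.0, 313.0], [282.0, 313.0]]
0.58 [209. 443.] 414 [[188.0, 433.0], [225.0, 433.0], [225.0, 448.0], [188.0, 448.0]]
[310.91701778 244.99003966]
```

View pics/w4.png

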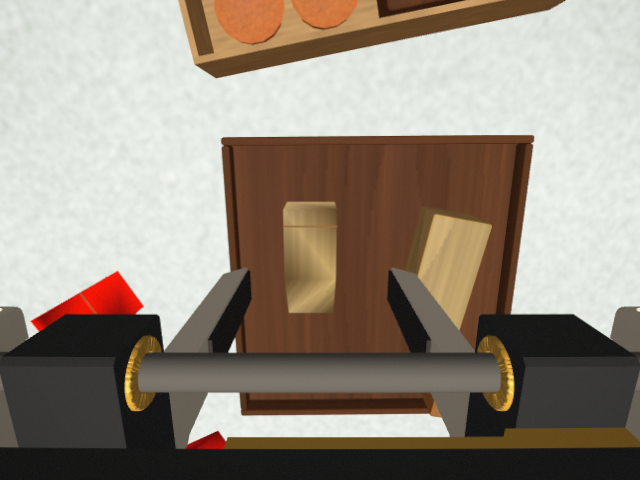

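The picture shows the wedge between the fingers, spanning columns 284–337 and rows 203–313, with its thin end at the bottom. I'll triangulate it from the two wrist views.

Run:
```python
from h import *
import pickle
a=pickle.load(open('w3.pkl','rb'));c=pickle.load(open('w4.pkl','rb'))
F,e=tri([ray(a,(297.5,59)),ray(c,(310.5,203))]); T,e2=tri([ray(a,(295,163)),ray(c,(309.5,312.5))])
print('far',F.round(4),np.round(e,4),'tip',T.round(4),np.round(e2,4))
t1,t2=onz(c,(286,312),.007),onz(c,(333,312.5),.007); f1,f2=onz(c,(286,203),.042),onz(c,(337,203),.042)
t=(t1+t2)/2; f=(f1+f2)/2; d=(f-t)[:2]; u=d/np.hypot(*d)
print(np.hypot(*d),np.degrees(np.arctan2(d[1],d[0])),t,f,'c',t[:2]+.07*u,f[:2]-.026*u)
```

```text
far [0.6044 0.381  0.0312] [0.0002 0.0002] tip [0.5051 0.3885 0.0064] [0.0012 0.0012]
0.10097884589255872 -5.667803011361469 [0.50554793 0.38972446 0.007     ] [0.60603311 0.37975173 0.042     ] c [0.57520572 0.38281122] [0.58016022 0.3823195 ]
```

{"name": "send_rows", "arguments": {
  "dp": [
    [0,5,-35],
    [0,8,-75],
    [0,8,-107],
    [0,8,-107],
    [0,8,-107]
  ],
  "rot": [
    [0,0,0],
    [0,0,0],
    [0,0,0],
    [0,0,0],
    [0,0,0]
  ],
  "gripper": [60,60,60,60,120]
}}

```text
clock: 6.55
position: [0.5762, 0.3865, 0.0158]
tool_rot: [[0.998, -0.066, 0.002], [-0.066, -0.998, 0.001], [0.002, -0.002, -1.0]]
ft_force: [-0.9, -0.4, 1.3]
opening: 0.71
grasp_force: 0.0
```

{"name": "send_rows", "arguments": {
  "dp": [
    [0,0,0],
    [0,0,0],
    [0,0,0],
    [0,0,0],
    [0,0,0]
  ],
  "rot": [
    [0,0,0],
    [0,0,0],
    [0,0,0],
    [0,0,0],
    [0,0,0]
  ],
  "gripper": [255,255,255,255,255]
}}

```text
clock: 7.05
position: [0.5766, 0.3855, 0.0148]
tool_rot: [[0.998, -0.067, 0.001], [-0.067, -0.998, 0.0], [0.001, -0.0, -1.0]]
ft_force: [-0.8, -2.1, 6.2]
opening: 0.403
grasp_force: 29.8
```

{"name": "send_rows", "arguments": {
  "dp": [
    [0,0,20],
    [0,0,60],
    [0,0,105],
    [5,-15,150],
    [10,-40,185]
  ],
  "rot": [
    [0,0,0],
    [0,0,0],
    [0,0,0],
    [0,0,0],
    [0,0,0]
  ],
  "gripper": [255,255,255,255,255]
}}

```text
clock: 7.55
position: [0.5855, 0.3484, 0.2014]
tool_rot: [[0.998, -0.063, 0.002], [-0.063, -0.998, 0.004], [0.002, -0.004, -1.0]]
ft_force: [1.0, -0.2, -0.6]
opening: 0.402
grasp_force: 29.8
```

{"name": "send_rows", "arguments": {
  "dp": [
    [10,-45,0],
    [20,-90,0],
    [30,-135,0],
    [40,-180,0],
    [50,-225,0]
  ],
  "rot": [
    [0,1.6,0.2],
    [0,3.2,0.4],
    [0.2,4.8,0.7],
    [0.3,6.4,0.9],
    [0.4,8,1.1]
  ],
  "gripper": [255,255,255,255,255]
}}

```text
clock: 8.05
position: [0.6359, 0.1189, 0.1986]
tool_rot: [[0.989, -0.047, -0.14], [-0.047, -0.999, 0.006], [-0.14, 0.0, -0.99]]
ft_force: [0.6, 0.4, -0.9]
opening: 0.405
grasp_force: 29.8
```

{"name": "send_rows", "arguments": {
  "dp": [
    [5,-45,0],
    [10,-90,-5],
    [15,-135,-20],
    [20,-153,-50],
    [20,-153,-50]
  ],
  "rot": [
    [0,0,0],
    [0,0,0],
    [0,0,0],
    [0,0,0],
    [0,0,0]
  ],
  "gripper": [255,255,255,255,255]
}}

```text
clock: 8.55
position: [0.6531, -0.038, 0.1444]
tool_rot: [[0.988, -0.054, -0.146], [-0.054, -0.999, 0.003], [-0.146, 0.004, -0.989]]
ft_force: [-2.2, 0.2, -1.1]
opening: 0.402
grasp_force: 29.8
```

```bash
cat >> h.py <<'E'
psi,t8=-.0483,np.radians(8)
RB=np.array([[np.cos(psi),-np.sin(psi),0],[np.sin(psi),np.cos(psi),0],[0,0,1]])@np.array([[np.cos(t8),0,np.sin(t8)],[0,1,0],[-np.sin(t8),0,np.cos(t8)]])
OB=np.array([.5435,-.0151,.052])
def tb(X): return RB.T@(np.array(X)-OB)
def board_pix(c,uv,h):
    o,d=ray(c,uv); L=tb(o); D=RB.T@d; return L+D*(h-L[2])/D[2]
E
python3 - <<'E'
from h import *
import pickle
s=read_state(); print(s['clock'],s['position'],tb(s['position']).round(4),'force',RB.T@s['ft_force'],s['opening'])
print((RB.T@s['tool_rot']).round(3))
c=camera('wrist'); save(c,'w5.png'); pickle.dump(c,open('w5.pkl','wb'))
for q in ['jar_center','tin_center']:
    for r in silhouettes('wrist',q)[:2]:
        m=r['region'].astype(np.uint8); print(q,round(r['conf'],2),np.round(r['uv']),m.sum(),cv2.boundingRect(m))
E
```

```text
8.55 [ 0.65311404 -0.03799868  0.14439913] [ 0.0967 -0.0176  0.1069] force [-2.01326691  0.06760108 -1.34535394] 0.40204021143889834
[[ 1.    -0.006 -0.007]
 [-0.006 -1.    -0.004]
 [-0.007  0.004 -1.   ]]
jar_center 0.64 [ 17. 300.] 683 (0, 288, 34, 61)
jar_center 0.62 [206. 295.] 2510 (162, 273, 82, 46)
tin_center 0.87 [318. 412.] 5779 (250, 345, 139, 93)
tin_center 0.69 [ 18. 301.] 717 (0, 287, 34, 64)
```

View pics/w5.png

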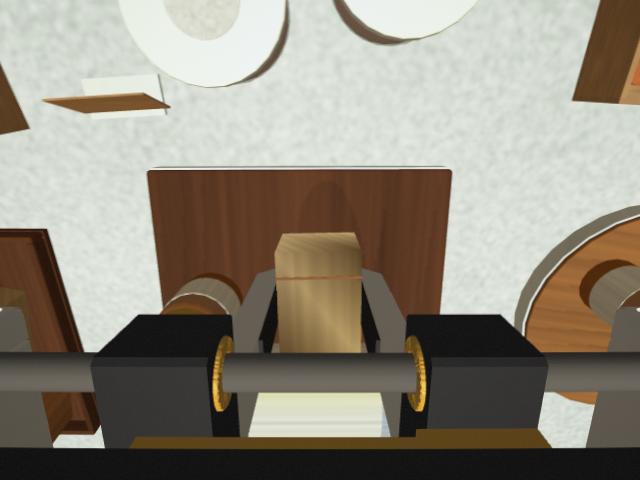

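The picture shows the wedge held square and level between the fingers. The plank's low corners are at (149,170) and (452,169), and the jar is at (203,290) on the +y side. I'll check the plank pose from these corners.

Run:
```python
from h import *
import pickle
c=pickle.load(open('w5.pkl','rb'))
for u in[(149,171),(452,170)]: print(board_pix(c,u,0).round(4))
w=pickle.load(open('w2.pkl','rb'))
for u in[(209,209),(416,219)]: print(board_pix(w,u,0).round(4))
```

```text
[ 0.1474  0.1154 -0.    ]
[ 0.1462 -0.1193  0.    ]
[-0.1509  0.1169  0.    ]
[-0.1518 -0.1183  0.    ]
```

{"name": "send_rows", "arguments": {
  "dp": [
    [-5,0,-35],
    [-9,2,-65],
    [-13,3,-85],
    [-13,3,-94],
    [-13,3,-94]
  ],
  "rot": [
    [0,-0.2,0],
    [0,-0.4,0],
    [0,-0.4,0.3],
    [0,-0.4,0.3],
    [0,-0.4,0.3]
  ],
  "gripper": [255,255,255,255,255]
}}

```text
clock: 9.2
position: [0.643, -0.0274, 0.0546]
tool_rot: [[0.99, -0.04, -0.132], [-0.04, -0.999, 0.006], [-0.133, -0.0, -0.991]]
ft_force: [-0.3, -0.3, -1.0]
opening: 0.401
grasp_force: 29.8
```

```bash
cat > st.py <<'E'
from h import *
s=read_state(); print(s['clock'],tb(s['position']).round(4),'force',(RB.T@s['ft_force']).round(2),s['opening'])
print((RB.T@s['tool_rot']).round(3).tolist())
E
python3 st.py
```

```text
9.2 [ 0.0986 -0.0074  0.0165] force [-0.15 -0.31 -1.  ] 0.40054879021433815
[[1.0, 0.008, 0.007], [0.008, -1.0, -0.001], [0.007, 0.001, -1.0]]
```

{"name": "send_rows", "arguments": {
  "dp": [
    [0,-2,-3],
    [0,-2,-5],
    [0,-2,-5]
  ],
  "rot": [
    [0,0,-0.4],
    [0,0,-0.4],
    [0,0,-0.4]
  ],
  "gripper": [255,255,255]
}}

```text
clock: 9.5
position: [0.6435, -0.0315, 0.0502]
tool_rot: [[0.99, -0.05, -0.131], [-0.049, -0.999, 0.006], [-0.131, 0.001, -0.991]]
ft_force: [1.0, 0.3, -1.1]
opening: 0.403
grasp_force: 29.8
```

```bash
python3 st.py
```

```text
9.5 [ 0.0999 -0.0115  0.0122] force [ 1.1   0.33 -0.97] 0.4034817778198924
[[1.0, -0.001, 0.008], [-0.001, -1.0, -0.001], [0.008, 0.001, -1.0]]
```

{"name": "send_rows", "arguments": {
  "dp": [
    [0,0,-2],
    [0,0,-2]
  ],
  "rot": [
    [0,0.2,0],
    [0,0.2,0]
  ],
  "gripper": [255,255]
}}

```text
clock: 9.7
position: [0.643, -0.0314, 0.0475]
tool_rot: [[0.99, -0.049, -0.136], [-0.049, -0.999, 0.006], [-0.136, 0.001, -0.991]]
ft_force: [0.3, -0.5, -1.8]
opening: 0.406
grasp_force: 29.8
```

{"name": "send_rows", "arguments": {
  "dp": [
    [0,0,-1.5],
    [0,0,-1.5]
  ],
  "rot": [
    [0,0,0],
    [0,0,0]
  ],
  "gripper": [255,255]
}}

```text
clock: 9.9
position: [0.6432, -0.0314, 0.0466]
tool_rot: [[0.99, -0.049, -0.135], [-0.049, -0.999, 0.006], [-0.135, 0.001, -0.991]]
ft_force: [0.0, -0.8, 3.5]
opening: 0.405
grasp_force: 29.8
```

```bash
python3 st.py
```

```text
9.9 [ 0.1001 -0.0114  0.0087] force [-0.44 -0.76  3.49] 0.40451814542899894
[[1.0, -0.001, 0.004], [-0.001, -1.0, -0.001], [0.004, 0.001, -1.0]]
```

{"name": "send_rows", "arguments": {
  "dp": [
    [-8,0,1.5],
    [-16,1,2.7],
    [-24,1,3.8],
    [-32,1.5,4.9],
    [-32,1.5,4.9]
  ],
  "rot": [
    [0,0,0],
    [0,0,0],
    [0,0,0],
    [0,0,0],
    [0,0,0]
  ],
  "gripper": [255,255,255,255,255]
}}

```text
clock: 10.4
position: [0.609, -0.0298, 0.0514]
tool_rot: [[0.989, -0.049, -0.138], [-0.049, -0.999, 0.006], [-0.138, 0.001, -0.99]]
ft_force: [-0.9, -0.0, 5.4]
opening: 0.405
grasp_force: 29.8
```

```bash
python3 st.py
```

```text
10.4 [ 0.0656 -0.0115  0.0087] force [-1.65 -0.05  5.22] 0.4049188399536442
[[1.0, -0.001, 0.001], [-0.001, -1.0, -0.001], [0.001, 0.001, -1.0]]
```

{"name": "send_rows", "arguments": {
  "dp": [
    [-4,0.2,1.1],
    [-8,0.4,1.7],
    [-12,0.6,2.2],
    [-12,0.6,2.2]
  ],
  "rot": [
    [0,0,0],
    [0,0,0],
    [0,0,0],
    [0,0,0]
  ],
  "gripper": [255,255,255,255]
}}

```text
clock: 10.8
position: [0.5978, -0.0292, 0.053]
tool_rot: [[0.989, -0.049, -0.137], [-0.049, -0.999, 0.006], [-0.137, 0.001, -0.991]]
ft_force: [0.8, -0.3, 0.7]
opening: 0.404
grasp_force: 29.8
```

```bash
python3 st.py
```

```text
10.8 [ 0.0543 -0.0115  0.0087] force [ 0.68 -0.24  0.84] 0.40358422128646876
[[1.0, -0.001, 0.002], [-0.001, -1.0, -0.001], [0.002, 0.001, -1.0]]
```

{"name": "send_rows", "arguments": {
  "dp": [
    [-3,0.1,0.3],
    [-6,0.3,0.7],
    [-9,0.4,1.1],
    [-12,0.6,1.5],
    [-12,0.6,1.5]
  ],
  "rot": [
    [0,0,0],
    [0,0,0],
    [0,0,0],
    [0,0,0],
    [0,0,0]
  ],
  "gripper": [255,255,255,255,255]
}}

```text
clock: 11.3
position: [0.5859, -0.0286, 0.0547]
tool_rot: [[0.989, -0.049, -0.137], [-0.049, -0.999, 0.006], [-0.137, 0.001, -0.991]]
ft_force: [1.8, -0.3, 2.4]
opening: 0.404
grasp_force: 29.8
```

```bash
python3 st.py
```

```text
11.3 [ 0.0422 -0.0114  0.0086] force [ 1.5  -0.25  2.64] 0.40392148748986545
[[1.0, -0.001, 0.002], [-0.001, -1.0, -0.001], [0.002, 0.001, -1.0]]
```

Rolling has begun with a light push. I'll go on in small steps.

{"name": "send_rows", "arguments": {
  "dp": [
    [-1.5,0.1,0.2],
    [-3,0.1,0.4],
    [-4.5,0.2,0.6],
    [-4.5,0.2,0.6]
  ],
  "rot": [
    [0,0,0],
    [0,0,0],
    [0,0,0],
    [0,0,0]
  ],
  "gripper": [255,255,255,255]
}}

```text
clock: 11.7
position: [0.5823, -0.0285, 0.0552]
tool_rot: [[0.99, -0.049, -0.136], [-0.049, -0.999, 0.006], [-0.136, 0.001, -0.991]]
ft_force: [3.4, -0.8, 0.9]
opening: 0.399
grasp_force: 29.8
```

```bash
python3 st.py
```

```text
11.7 [ 0.0386 -0.0115  0.0087] force [ 3.25 -0.66  1.36] 0.39873707230053956
[[1.0, -0.001, 0.004], [-0.001, -1.0, -0.001], [0.004, 0.001, -1.0]]
```

{"name": "send_rows", "arguments": {
  "dp": [
    [-1,0,0.1],
    [-2,0.1,0.2],
    [-2,0.1,0.2]
  ],
  "rot": [
    [0,0,0],
    [0,0,0],
    [0,0,0]
  ],
  "gripper": [255,255,255]
}}

```text
clock: 12.0
position: [0.5822, -0.0284, 0.0557]
tool_rot: [[0.99, -0.049, -0.132], [-0.049, -0.999, 0.006], [-0.132, 0.001, -0.991]]
ft_force: [5.7, -0.6, -0.1]
opening: 0.404
grasp_force: 29.8
```

{"name": "send_rows", "arguments": {
  "dp": [
    [-1,0,0.1],
    [-1.5,0,0.2],
    [-1.5,0,0.2]
  ],
  "rot": [
    [0,0,0],
    [0,0,0],
    [0,0,0]
  ],
  "gripper": [255,255,255]
}}

```text
clock: 12.3
position: [0.5822, -0.0285, 0.056]
tool_rot: [[0.99, -0.049, -0.129], [-0.049, -0.999, 0.006], [-0.129, 0.001, -0.992]]
ft_force: [8.2, -0.0, -2.2]
opening: 0.403
grasp_force: 29.8
```

```bash
python3 st.py
```

```text
12.3 [ 0.0383 -0.0115  0.0094] force [ 8.47  0.37 -1.06] 0.40337781551370927
[[1.0, -0.001, 0.01], [-0.001, -1.0, -0.0], [0.01, 0.0, -1.0]]
```

{"name": "send_rows", "arguments": {
  "dp": [
    [-0.7,0,-0.3],
    [-1.3,0,-0.6],
    [-1.3,0,-0.6]
  ],
  "rot": [
    [0,0,0],
    [0,0,0],
    [0,0,0]
  ],
  "gripper": [255,255,255]
}}

```text
clock: 12.6
position: [0.5822, -0.0284, 0.0559]
tool_rot: [[0.991, -0.049, -0.126], [-0.049, -0.999, 0.006], [-0.126, 0.0, -0.992]]
ft_force: [9.2, -0.4, 0.3]
opening: 0.403
grasp_force: 29.8
```

Run:
```python
exec(open('st.py').read())
import pickle
cs=camera('scene');cd=camera('side'); pickle.dump((cs,cd),open('sc2.pkl','wb'))
a=cv2.resize(cs['pixels'][225:335,225:345],None,fx=3.3,fy=3.3,interpolation=3); b=cv2.resize(cd['pixels'][165:265,235:375],None,fx=2.8,fy=2.8,interpolation=3)
h=max(a.shape[0],b.shape[0]); im=np.hstack([np.pad(x,((0,h-x.shape[0]),(0,0),(0,0))) for x in(a,b)]); print(im.shape); cv2.imwrite('pics/crop2.png',im[:,:,::-1])
```

```text
12.6 [ 0.0384 -0.0115  0.0094] force [9.08 0.05 1.6 ] 0.4030896565689468
[[1.0, -0.001, 0.013], [-0.001, -1.0, -0.0], [0.013, 0.0, -1.0]]
(363, 788, 3)
```

View pics/crop2.png

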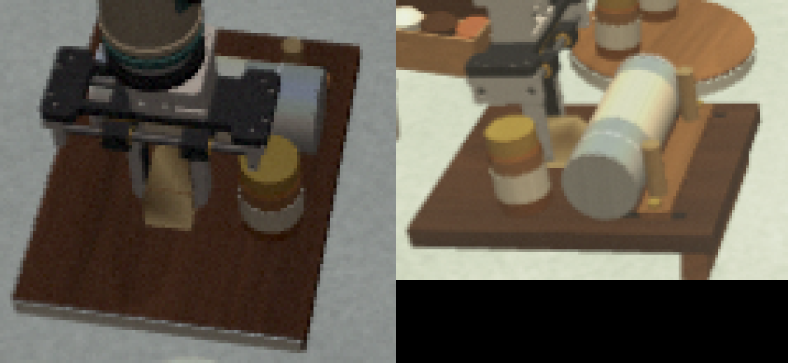

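The crop shows the tin against both pegs, with the wedge under its low side near the middle and the jar now standing free with a gap. I'll press a little more to nip it tight.

{"name": "send_rows", "arguments": {
  "dp": [
    [-0.6,0,0],
    [-1.2,0,0],
    [-1.2,0,0]
  ],
  "rot": [
    [0,0,0],
    [0,0,0],
    [0,0,0]
  ],
  "gripper": [255,255,255]
}}

```text
clock: 13.0
position: [0.5822, -0.0285, 0.0562]
tool_rot: [[0.991, -0.049, -0.124], [-0.049, -0.999, 0.006], [-0.124, 0.0, -0.992]]
ft_force: [10.6, -1.6, 1.1]
opening: 0.403
grasp_force: 29.8
```

```bash
python3 st.py
```

```text
13.0 [ 0.0383 -0.0115  0.0096] force [10.43 -1.1   2.61] 0.402779456236335
[[1.0, -0.001, 0.015], [-0.001, -1.0, -0.0], [0.015, 0.0, -1.0]]
```

{"name": "send_rows", "arguments": {
  "dp": [
    [0,0,-0.4],
    [0,0,-0.8],
    [0,0,-0.8]
  ],
  "rot": [
    [0,0.4,0],
    [0,0.8,0],
    [0,0.8,0]
  ],
  "gripper": [255,255,255]
}}

```text
clock: 13.3
position: [0.582, -0.0285, 0.0553]
tool_rot: [[0.989, -0.05, -0.139], [-0.049, -0.999, 0.006], [-0.139, 0.001, -0.99]]
ft_force: [11.2, -1.3, 1.4]
opening: 0.403
grasp_force: 29.8
```

```bash
python3 st.py
```

```text
13.3 [ 0.0383 -0.0115  0.0087] force [10.96 -0.74  2.99] 0.40347196127012985
[[1.0, -0.002, 0.0], [-0.002, -1.0, -0.001], [0.0, 0.001, -1.0]]
```

{"name": "send_rows", "arguments": {
  "dp": [
    [0,0,0],
    [0,0,0],
    [0,0,0],
    [0,0,0]
  ],
  "rot": [
    [0,0,0],
    [0,0,0],
    [0,0,0],
    [0,0,0]
  ],
  "gripper": [105,105,105,105]
}}

```text
clock: 13.7
position: [0.575, -0.0283, 0.0538]
tool_rot: [[0.987, -0.049, -0.152], [-0.049, -0.999, 0.006], [-0.152, 0.002, -0.988]]
ft_force: [0.9, -0.3, -0.2]
opening: 0.587
grasp_force: 0.0
```

```bash
python3 st.py
```

```text
13.7 [ 0.0315 -0.0116  0.0062] force [ 0.94 -0.21 -0.09] 0.5865574129969995
[[1.0, -0.001, -0.013], [-0.001, -1.0, -0.002], [-0.013, 0.002, -1.0]]
```

{"name": "send_rows", "arguments": {
  "dp": [
    [3,0,20],
    [9,0,65],
    [15,-1,110],
    [-15,20,140],
    [-45,50,160]
  ],
  "rot": [
    [0,0,0],
    [0,0,0],
    [0,0,0],
    [0,0,0],
    [0,0,0]
  ],
  "gripper": [105,105,105,60,60]
}}

```text
clock: 14.2
position: [0.5316, 0.0204, 0.2161]
tool_rot: [[0.988, -0.053, -0.147], [-0.053, -0.999, 0.006], [-0.147, 0.002, -0.989]]
ft_force: [0.4, 1.6, -0.6]
opening: 0.726
grasp_force: 0.0
```

Run:
```python
exec(open('st.py').read())
import pickle
c=camera('wrist'); save(c,'w6.png'); pickle.dump(c,open('w6.pkl','wb'))
for q in ['jar_center','tin_center','wedge_center']:
    for r in silhouettes('wrist',q)[:2]:
        m=r['region'].astype(np.uint8); print(q,round(r['conf'],2),np.round(r['uv']),m.sum(),cv2.boundingRect(m))
```

```text
14.2 [-0.0363  0.0349  0.1606] force [ 0.43  1.58 -0.54] 0.7255359248845696
[[1.0, -0.005, -0.008], [-0.005, -1.0, -0.002], [-0.008, 0.002, -1.0]]
jar_center 0.98 [264. 134.] 4269 (230, 99, 76, 73)
jar_center 0.43 [358. 240.] 20134 (236, 198, 248, 88)
tin_center 0.58 [357. 239.] 20063 (235, 198, 250, 87)
wedge_center 0.69 [373. 150.] 4648 (348, 105, 53, 95)
```

View pics/w6.png

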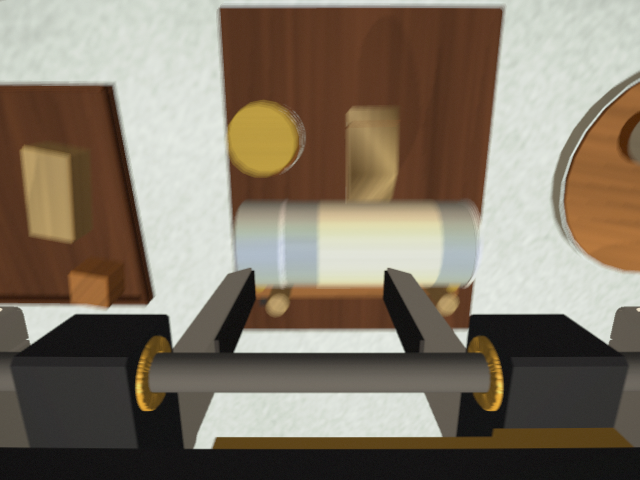

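The picture shows the wedge staying under the tin at (373,152) after release, and the tin square against both pegs at (277,303) and (448,302). The jar lid is at (263,138). Now I'll measure the jar from this view and again from a nearer one.

{"name": "send_rows", "arguments": {
  "dp": [
    [20,10,0],
    [40,20,0],
    [40,20,0]
  ],
  "rot": [
    [0,0,0],
    [0,0,0],
    [0,0,0]
  ],
  "gripper": [60,60,60]
}}

```text
clock: 14.7
position: [0.5732, 0.042, 0.2126]
tool_rot: [[0.988, -0.049, -0.15], [-0.049, -0.999, 0.006], [-0.15, 0.001, -0.989]]
ft_force: [-0.4, -0.3, 0.5]
opening: 0.764
grasp_force: 0.0
```

```bash
cat > lid.py <<'E'
from h import *
def lid(c,box):
    x,y,w,h=[int(v) for v in box]; x0,y0=max(x-6,0),max(y-6,0)
    p=c['pixels'][y0:y+h+6,x0:x+w+6]; hsv=cv2.cvtColor(p,cv2.COLOR_RGB2HSV)
    m=cv2.inRange(hsv,(18,110,90),(32,255,255)); m=cv2.morphologyEx(m,cv2.MORPH_OPEN,np.ones((5,5)))
    k=max(cv2.findContours(m,0,1)[0],key=cv2.contourArea); e=cv2.fitEllipse(cv2.convexHull(k))
    return np.array(e[0])+[x0,y0],e[1]
E
python3 - <<'E'
from lid import *
import pickle
exec(open('st.py').read())
a=pickle.load(open('w6.pkl','rb')); u,ax=lid(a,(230,99,76,73)); print(u,ax,board_pix(a,u,.084).round(4))
c=camera('wrist'); pickle.dump(c,open('w7.pkl','wb')); r=silhouettes('wrist','jar_center'); print([(x['conf'],x['uv']) for x in r])
b=cv2.boundingRect(r[0]['region'].astype(np.uint8)); v,ax2=lid(c,b); print(b,v,ax2,board_pix(c,v,.084).round(4))
X,e=tri([ray(a,u),ray(c,v)]); print('tri',tb(X).round(4),e)
for q in ['tin_center','wedge_center']:
    for r in silhouettes('wrist',q)[:2]: print(q,round(r['conf'],2),cv2.boundingRect(r['region'].astype(np.uint8)))
E
```

```text
14.7 [0.0043 0.0585 0.1628] force [-0.48 -0.31  0.43] 0.7640628880965572
[[1.0, -0.001, -0.011], [-0.001, -1.0, -0.001], [-0.011, 0.001, -1.0]]
[261.81504822 138.32131195] (71.43736267089844, 77.45370483398438) [0.0376 0.075  0.084 ]
[(0.81, [297.8, 190.5])]
(267, 154, 68, 73) [300.6109314  193.81883621] (66.64763641357422, 67.29187774658203) [0.0398 0.0734 0.084 ]
tri [0.0383 0.0747 0.0785] [np.float64(0.0012756574775245678), np.float64(0.001275657477524592)]
tin_center 0.76 (269, 243, 238, 84)
wedge_center 0.62 (372, 156, 55, 89)
```

{"name": "send_rows", "arguments": {
  "dp": [
    [15,7,-15],
    [29,14,-30],
    [29,14,-44],
    [29,14,-44],
    [29,14,-44]
  ],
  "rot": [
    [0,-0.6,0],
    [0,-0.6,0],
    [0,-0.6,0],
    [0,-0.6,0],
    [0,-0.6,0]
  ],
  "gripper": [60,60,60,60,60]
}}

```text
clock: 15.4
position: [0.5992, 0.0547, 0.1701]
tool_rot: [[0.989, -0.05, -0.141], [-0.05, -0.999, 0.005], [-0.141, 0.002, -0.99]]
ft_force: [0.7, 0.6, 0.6]
opening: 0.763
grasp_force: 0.0
```

Run:
```python
from lid import *
exec(open('st.py').read())
c=camera('wrist'); r=silhouettes('wrist','jar_center'); print([(x['conf'],x['uv']) for x in r])
b=cv2.boundingRect(r[0]['region'].astype(np.uint8)); v,ax2=lid(c,b); print(b,v,ax2,board_pix(c,v,.084).round(4))
```

```text
15.4 [0.0354 0.0724 0.1242] force [0.56 0.63 0.65] 0.76281217671024
[[1.0, -0.002, -0.002], [-0.002, -1.0, -0.002], [-0.002, 0.002, -1.0]]
[(0.77, [315.8, 242.0])]
(282, 196, 76, 93) [320.02394867 249.95417023] (74.69369506835938, 77.07230377197266) [0.0414 0.0736 0.084 ]
```

{"name": "send_rows", "arguments": {
  "dp": [
    [1,1,-30],
    [-4,1,-60],
    [-8,1,-85],
    [-10,1.5,-101],
    [-10,1.5,-101]
  ],
  "rot": [
    [0,0,0],
    [0,0,0],
    [0,0,0],
    [0,0,0],
    [0,0,0]
  ],
  "gripper": [60,60,60,60,60]
}}

```text
clock: 16.0
position: [0.5884, 0.0567, 0.0679]
tool_rot: [[0.989, -0.049, -0.143], [-0.049, -0.999, 0.005], [-0.143, 0.002, -0.99]]
ft_force: [0.7, -0.1, -0.2]
opening: 0.767
grasp_force: 0.0
```

```bash
python3 st.py
```

```text
16.0 [0.0388 0.0739 0.0215] force [ 0.69 -0.08 -0.11] 0.7666399558736519
[[1.0, -0.001, -0.004], [-0.001, -1.0, -0.002], [-0.004, 0.002, -1.0]]
```

{"name": "send_rows", "arguments": {
  "dp": [
    [0,0,0],
    [0,0,0],
    [0,0,0],
    [0,0,0],
    [0,0,0]
  ],
  "rot": [
    [0,0,0],
    [0,0,0],
    [0,0,0],
    [0,0,0],
    [0,0,0]
  ],
  "gripper": [255,255,255,255,255]
}}

```text
clock: 16.5
position: [0.5915, 0.0561, 0.0707]
tool_rot: [[0.989, -0.05, -0.137], [-0.05, -0.999, 0.005], [-0.137, 0.002, -0.991]]
ft_force: [0.0, -3.4, 5.8]
opening: 0.55
grasp_force: 30.0
```

```bash
python3 st.py
```

```text
16.5 [0.0415 0.0734 0.0247] force [-0.6  -3.37  5.74] 0.5497892702605189
[[1.0, -0.002, 0.003], [-0.002, -1.0, -0.002], [0.003, 0.002, -1.0]]
```

{"name": "send_rows", "arguments": {
  "dp": [
    [2,0,15],
    [7,0,50],
    [12,0,95],
    [15,0,140],
    [10,-15,165]
  ],
  "rot": [
    [0,0,0],
    [0,0,0],
    [0,0,0],
    [0,-1,0],
    [0,-2,0]
  ],
  "gripper": [255,255,255,255,255]
}}

```text
clock: 17.0
position: [0.6025, 0.0459, 0.2376]
tool_rot: [[0.994, -0.045, -0.098], [-0.045, -0.999, 0.009], [-0.098, -0.005, -0.995]]
ft_force: [0.0, -0.6, -2.8]
opening: 0.552
grasp_force: 30.0
```

{"name": "send_rows", "arguments": {
  "dp": [
    [-22,-40,0],
    [-44,-80,0],
    [-66,-122,0],
    [-88,-164,0],
    [-110,-206,0]
  ],
  "rot": [
    [0,-1,0],
    [0,-2,0],
    [0,-3.5,0],
    [0,-5,0],
    [0,-6,0]
  ],
  "gripper": [255,255,255,255,255]
}}

```text
clock: 17.5
position: [0.4886, -0.1647, 0.2342]
tool_rot: [[0.999, -0.048, 0.0], [-0.048, -0.999, 0.006], [0.0, -0.006, -1.0]]
ft_force: [0.4, -0.5, -2.7]
opening: 0.55
grasp_force: 30.0
```

{"name": "send_rows", "arguments": {
  "dp": [
    [0,-35,0],
    [0,-55,0],
    [0,-70,0],
    [0,-70,0]
  ],
  "rot": [
    [0,0,1],
    [0,0,2],
    [0,0,3],
    [0,0,3]
  ],
  "gripper": [255,255,255,255]
}}

```text
clock: 17.9
position: [0.4894, -0.2361, 0.2339]
tool_rot: [[1.0, -0.001, -0.001], [-0.001, -1.0, 0.005], [-0.001, -0.005, -1.0]]
ft_force: [0.5, -0.1, -3.8]
opening: 0.552
grasp_force: 30.0
```

Run:
```python
from lid import *
import pickle
from scipy.optimize import least_squares
s=read_state(); print(s['clock'],s['position'],s['tool_rot'].round(3).tolist(),s['ft_force'],s['opening'])
c=camera('wrist'); pickle.dump(c,open('w8.pkl','wb')); save(c,'w8.png')
L=[]
for r in silhouettes('wrist','jar_b'):
    b=cv2.boundingRect(r['region'].astype(np.uint8)); print(round(r['conf'],2),np.round(r['uv']),b)
    try:
        v,ax=lid(c,b); print('  lid',v.round(1),np.round(ax,1),onz(c,v,.110).round(4))
    except Exception as e: print(e)
for r in silhouettes('wrist','stand_gap'):
    m=r['region'].astype(np.uint8); print('slab',round(r['conf'],2),np.round(r['uv']),cv2.boundingRect(m),m.sum())
cs=camera('scene');cd=camera('side'); pickle.dump((cs,cd),open('sc3.pkl','wb'))
for n in('scene','side'):
    for r in silhouettes(n,'tin_center')[:3]: print(n,'tin',round(r['conf'],2),cv2.boundingRect(r['region'].astype(np.uint8)))
```

```text
17.9 [ 0.48943991 -0.23614502  0.23387227] [[1.0, -0.001, -0.001], [-0.001, -1.0, 0.005], [-0.001, -0.005, -1.0]] [ 0.52568926 -0.12727226 -3.76213503] 0.5515505563050977
0.88 [387. 133.] (352, 101, 71, 62)
  lid [392.3 131. ] [59.3 62.7] [ 0.57   -0.2922  0.11  ]
0.74 [498. 163.] (450, 133, 94, 61)
  lid [509.9 163. ] [58.2 67.1] [ 0.5448 -0.3894  0.11  ]
slab 0.87 [417. 185.] (313, 63, 206, 213) 27293
slab 0.43 [314. 300.] (256, 230, 126, 170) 12489
scene tin 0.67 (252, 238, 72, 33)
side tin 0.21 (306, 157, 16, 30)
```

Run:
```python
from h import *
import pickle
from scipy.optimize import least_squares
c=camera('wrist'); r=silhouettes('wrist','stand_gap')[0]; m=r['region'].astype(np.uint8)
k=cv2.convexHull(max(cv2.findContours(m,0,1)[0],key=cv2.contourArea)).reshape(-1,2)
P=np.array([onz(c,u,.026)[:2] for u in k.astype(float)])
f=least_squares(lambda p:np.hypot(*(P-p).T)-.110,[.53,-.337],loss='soft_l1',f_scale=.002); print('slab r=.11',f.x,np.abs(f.fun).round(3))
from lid import lid
b,d=np.array([.570,-.2935]),np.array([.5447,-.391]); ctr=np.array([f.x,[.528,-.338]]).mean(0)
mid=(b+d)/2; t=(b-d)/np.linalg.norm(b-d); n=np.array([-t[1],t[0]]); print('ctr from lids',mid+.03*n,'gap lids',mid+.0925*n if 0 else mid+.09*n,'gap ctr',ctr+.06*n, 'dist',[np.linalg.norm(ctr+.06*n-x) for x in(b,d)])
```

```text
slab r=.11 [ 0.52672077 -0.33673248] [0.    0.001 0.001 0.    0.    0.    0.001 0.    0.    0.    0.    0.001
 0.    0.    0.001 0.    0.    0.    0.    0.    0.    0.    0.    0.
 0.001 0.001 0.001 0.    0.001 0.001 0.    0.    0.    0.    0.    0.001
 0.001 0.    0.    0.    0.    0.    0.    0.    0.001 0.    0.    0.
 0.001 0.    0.    0.    0.    0.    0.    0.   ]
ctr from lids [ 0.5283117  -0.33471493] gap lids [ 0.4702351 -0.3196448] gap ctr [ 0.46928379 -0.32229611] dist [np.float64(0.10475195057789162), np.float64(0.1020187736773522)]
```

{"name": "send_rows", "arguments": {
  "dp": [
    [-10,-43,0],
    [-19,-80,-15],
    [-19,-86,-60],
    [-19,-86,-105],
    [-19,-86,-140]
  ],
  "rot": [
    [-0.3,0,0],
    [-0.3,0,0],
    [-0.3,0,0],
    [-0.3,0,0],
    [-0.3,0,0]
  ],
  "gripper": [255,255,255,255,255]
}}

```text
clock: 18.85
position: [0.4705, -0.3197, 0.092]
tool_rot: [[1.0, 0.003, -0.002], [0.003, -1.0, 0.001], [-0.002, -0.001, -1.0]]
ft_force: [0.7, -0.7, -3.6]
opening: 0.551
grasp_force: 30.0
```

{"name": "send_rows", "arguments": {
  "dp": [
    [0,0,-10],
    [0,0,-18],
    [0,0,-18]
  ],
  "rot": [
    [0,0,0],
    [0,0,0],
    [0,0,0]
  ],
  "gripper": [255,255,255]
}}

```text
clock: 19.15
position: [0.472, -0.3199, 0.0766]
tool_rot: [[1.0, 0.004, 0.0], [0.004, -1.0, 0.0], [0.0, -0.0, -1.0]]
ft_force: [0.3, -0.2, -2.9]
opening: 0.55
grasp_force: 30.0
```

{"name": "send_rows", "arguments": {
  "dp": [
    [-1,-1.5,-10],
    [-1.5,-1.5,-20],
    [-1.5,-1.5,-20]
  ],
  "rot": [
    [0,0,0],
    [0,0,0],
    [0,0,0]
  ],
  "gripper": [255,255,255]
}}

```text
clock: 19.45
position: [0.469, -0.3211, 0.0555]
tool_rot: [[1.0, 0.003, -0.002], [0.003, -1.0, 0.001], [-0.002, -0.001, -1.0]]
ft_force: [-0.2, 1.0, -2.8]
opening: 0.55
grasp_force: 30.0
```

{"name": "send_rows", "arguments": {
  "dp": [
    [0,0,-2],
    [0,0,-3.5],
    [0,0,-3.5]
  ],
  "rot": [
    [0,0,0],
    [0,0,0],
    [0,0,0]
  ],
  "gripper": [255,255,255]
}}

```text
clock: 19.75
position: [0.4699, -0.3213, 0.0527]
tool_rot: [[1.0, 0.004, -0.0], [0.004, -1.0, 0.001], [-0.0, -0.001, -1.0]]
ft_force: [0.3, -0.1, -3.5]
opening: 0.547
grasp_force: 30.0
```

{"name": "send_rows", "arguments": {
  "dp": [
    [0,0,-1.5],
    [0,0,-1.5]
  ],
  "rot": [
    [0,0,0],
    [0,0,0]
  ],
  "gripper": [255,255]
}}

```text
clock: 19.95
position: [0.4698, -0.3213, 0.0511]
tool_rot: [[1.0, 0.003, -0.0], [0.003, -1.0, 0.001], [-0.0, -0.001, -1.0]]
ft_force: [0.5, 0.3, -3.8]
opening: 0.55
grasp_force: 30.0
```

{"name": "send_rows", "arguments": {
  "dp": [
    [0,0,-1.5],
    [0,0,-1.5]
  ],
  "rot": [
    [0,0,0],
    [0,0,0]
  ],
  "gripper": [255,255]
}}

```text
clock: 20.15
position: [0.4699, -0.3214, 0.0508]
tool_rot: [[1.0, 0.003, 0.0], [0.003, -1.0, 0.0], [0.0, -0.0, -1.0]]
ft_force: [-1.6, 0.8, 6.7]
opening: 0.547
grasp_force: 30.0
```

{"name": "send_rows", "arguments": {
  "dp": [
    [0,0,0.7],
    [0,0,0.7],
    [0,0,0.7],
    [0,0,0.7],
    [0,0,0.7]
  ],
  "rot": [
    [0,0,0],
    [0,0,0],
    [0,0,0],
    [0,0,0],
    [0,0,0]
  ],
  "gripper": [255,130,70,60,60]
}}

```text
clock: 20.65
position: [0.47, -0.3215, 0.0503]
tool_rot: [[1.0, 0.003, 0.0], [0.003, -1.0, 0.0], [0.0, -0.0, -1.0]]
ft_force: [0.4, -0.6, -0.2]
opening: 0.752
grasp_force: 0.0
```

{"name": "send_rows", "arguments": {
  "dp": [
    [0,0,15],
    [0,0,50],
    [0,0,95],
    [-20,0,140],
    [-60,20,160]
  ],
  "rot": [
    [0,0,0],
    [0,0,0],
    [0,0,0],
    [0,0,0],
    [0,0,0]
  ],
  "gripper": [60,60,60,60,60]
}}

```text
clock: 21.15
position: [0.4137, -0.3044, 0.2141]
tool_rot: [[1.0, 0.003, 0.008], [0.003, -1.0, -0.005], [0.008, 0.005, -1.0]]
ft_force: [-0.3, -0.1, 0.1]
opening: 0.767
grasp_force: 0.0
```

{"name": "send_rows", "arguments": {
  "dp": [
    [0,0,20],
    [0,0,40],
    [0,0,40],
    [0,0,40]
  ],
  "rot": [
    [0,0,0],
    [0,0,0],
    [0,0,0],
    [0,0,0]
  ],
  "gripper": [60,60,60,60]
}}

```text
clock: 21.55
position: [0.4099, -0.3014, 0.2502]
tool_rot: [[1.0, 0.003, 0.0], [0.003, -1.0, 0.0], [0.0, -0.0, -1.0]]
ft_force: [-0.1, 0.3, -0.1]
opening: 0.764
grasp_force: 0.0
```

Run:
```python
from lid import *
import pickle
s=read_state(); print(s['clock'],s['position'])
c=camera('wrist'); L=[]
for r in silhouettes('wrist','jar_b'):
    b=cv2.boundingRect(r['region'].astype(np.uint8)); print(round(r['conf'],2),np.round(r['uv']),b)
    try:
        v,ax=lid(c,b); X=onz(c,v,.110); L.append(X); print('  lid',v.round(1),np.round(ax,1),X.round(4))
    except Exception as e: print(e)
for r in silhouettes('wrist','stand_gap')[:1]:
    k=cv2.convexHull(max(cv2.findContours(r['region'].astype(np.uint8),0,1)[0],key=cv2.contourArea)).reshape(-1,2)
    P=np.array([onz(c,u,.026)[:2] for u in k.astype(float)])
    from scipy.optimize import least_squares
    f=least_squares(lambda p:np.hypot(*(P-p).T)-.110,[.53,-.337],loss='soft_l1',f_scale=.002); print('slab',f.x)
    for X in L: print('r',np.hypot(*(X[:2]-f.x)),'ang',np.degrees(np.arctan2(*(X[:2]-f.x)[::-1])))
cs=camera('scene');cd=camera('side'); pickle.dump((cs,cd),open('sc4.pkl','wb'))
for n in('scene','side'):
    for q in('tin_center','wedge_center','jar_center'):
        for r in silhouettes(n,q)[:5]: print(n,q,round(r['conf'],2),cv2.boundingRect(r['region'].astype(np.uint8)))
```

```text
21.55 [ 0.4098706  -0.30139525  0.25019426]
0.86 [425.  71.] (387, 33, 80, 76)
  lid [435.9  63.7] [56.8 63.3] [ 0.544  -0.3937  0.11  ]
0.66 [314.  39.] (284, 0, 59, 81)
  lid [312.1  28.3] [59.5 64.8] [ 0.5696 -0.2935  0.11  ]
0.41 [361. 110.] (252, 0, 210, 205)
  lid [312.1  28.3] [59.5 64.8] [ 0.5696 -0.2935  0.11  ]
slab [ 0.52547432 -0.33778346]
r 0.05885313929518831 ang -71.68263154542879
r 0.06251657158447697 ang 45.04035372615575
r 0.06251657158447697 ang 45.04035372615575
scene tin_center 0.65 (252, 237, 72, 34)
scene wedge_center 0.91 (454, 240, 35, 22)
scene wedge_center 0.59 (268, 266, 21, 30)
scene jar_center 0.58 (173, 228, 23, 30)
side tin_center 0.77 (294, 185, 42, 59)
side wedge_center 0.94 (278, 206, 24, 19)
side wedge_center 0.62 (326, 382, 31, 42)
side wedge_center 0.59 (233, 382, 28, 55)
side jar_center 0.73 (339, 156, 16, 30)
```

Run:
```python
from lid import *
import pickle
c=camera('wrist'); p=proj(c,[.469,-.3215,.110]); print(p)
try:
    v,ax=lid(c,(p[0]-40,p[1]-40,80,80)); print(v,ax,onz(c,v,.110))
except Exception as e: print(e)
cs,cd=pickle.load(open('sc4.pkl','rb')); cs0,cd0=pickle.load(open('sc3.pkl','rb'))
L=[]
for k,b in((cs,(173,228,23,14)),(cd,(339,156,16,14))):
    try: u,ax=lid(k,b)
    except Exception: u=np.array([b[0]+b[2]/2,b[1]+6]);ax=0
    L.append(ray(k,u)); print(u,ax,proj(k,[.469,-.3215,.110]))
print(tri(L))
# change in tin/wedge region since the jar was lifted
for n,a,b,(x,y,w,h) in(('scene',cs0,cs,(250,235,76,62)),('side',cd0,cd,(275,182,64,64))):
    d=cv2.absdiff(a['pixels'],b['pixels'])[y:y+h,x:x+w].max(2); print(n,(d>40).sum(),d.mean())
# tilt: tin in board frame from scene silhouette edges
```

```text
[345.25349105 157.78081482]
[342.36962509 158.87919617] (54.82136535644531, 56.206600189208984) [ 0.4680719  -0.31904327  0.11      ]
[181.83775902 233.14894104] (10.360869407653809, 15.061539649963379) [181.32552432 231.41906678]
[346.84316254 160.87043858] (11.40522289276123, 15.998546600341797) [348.16859147 158.11164281]
(array([ 0.471529  , -0.319521  ,  0.10307315]), [np.float64(0.0021608869383589638), np.float64(0.00216088693835905)])
scene 0 3.796477079796265
side 0 1.844970703125
```

The jar stands upright about 107 mm and 105 mm from its neighbours, and the tin and wedge have not moved since the jar was lifted. I'm handing in.

```bash
python3 -c "
from cell import *
print(finish_job())"
```

```text
the job is handed in; nothing more can be done
None
```

The job is handed in at about 22 s on the robot clock. I pressed the wedge in to about 11 N and the tin sits against both pegs. I then moved the jar upright to the empty place on the slab, within about 3–5 mm by the camera.

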